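# Load cast forearms into the curing jig and start the timer

### The arm

A 6-joint arm with a two-finger parallel gripper is mounted at the origin on the work surface. World frame = base frame: x ahead of the robot, y to its left, z up, the work surface at z = 0. Lengths are in m, angles in rad, forces in N, time in s.
With the tool pointing down it reaches from about 0.4 to 0.825 m from the base axis. Payload 7 kg.
Tool frame: the origin (TCP) lies at the centre of the arm's flange, where the gripper is bolted on; the fingertips stand 178 mm ahead of it and the grasp point (between the pads) lies 159 mm ahead of it; z points along the fingers, y is the direction in which the jaws open and shut (so a half turn about z gives the same grasp; the last joint's range is limited). The gripper opens to 88 mm and grips with 3 to 60 N. Pads are 19 mm wide; open, the fingers measure 130 mm over their backs; the gripper's body (78 mm by 193 mm) begins 47 mm behind the grasp point.
Start: joints at [1.592, 0.359, 0.012, 0, -1.224, -0.288], TCP at [0.178, 0.651, 0.405] pointing down, gripper open.
Joint ranges: [-3.07, 3.07], [-1.43, 2.12], [-1.02, 1.25], [-3.03, 1.67], [-3.05, -0], [-3.03, 3.03]. Speed limits (rad/s): [2.39, 2.39, 3.01, 3.14, 3.14, 3.14].

### API

Orientations are given as [roll, pitch, yaw] about the fixed x, y, z axes, in that order (R = Rz(yaw) Ry(pitch) Rx(roll)).
In Python, from station import * gives the robot as it stands.
- The arm moves only by the tool send_rows, never from a script. Its argument "motion" is a list of rows, each an object with "offset": the shift along the tool's x, y, z in cm, a list of three; "turn": the turn about the tool's z in degrees. In form: [{"offset": [x, y, z], "turn": turn}, ...]. A call has 1 to 8 rows; each row is the pose to reach, as a shift and turn from the pose commanded when the call began, along the tool's axes at that moment; what a row does not reach only later rows make up. A row lasts 1/10 s, in which the tool goes at most 50 mm and 8.59 degrees, less where a joint would pass 70% of its speed; a pose out of reach is approached as far as the arm can. A call with a gripper value outside its range is refused whole. "hand" is the opening, from -1 (shut) to 1 (fully open), set as the call begins (left out, the last holds). The fingers move at their own pace and stop on an object; "squeeze" is the grip in N (left out, the last holds). Time passes only in rows, so rows that repeat a pose let the fingers close. It gives the time, the measured TCP pose, the force and the opening at its end, in the units of the state.
- get_state(): the state, without advancing time (a new reading comes with each control period).
- grab_frame(name): name is "scene" or "top" or "wrist"; returns a dict with "frame" (400x640x3 uint8, blue, green, red), "range_z" (400x640 float32, m along the optical axis (not along the pixel's ray), 0 where there is no reading), "vertical_fov" (degrees; the focal length in pixels is half the picture's height over the tangent of half this angle, whatever the lens; pixels are square), "cx", "cy" (the principal point, pixels), "cam_to_world" (4x4, takes a point from camera to world coordinates). Camera axes: x right, y up, looking along -z (the intrinsics and any distortion apply to the point x, -y, -z); pixel columns grow to the right and rows downward; lengths in m; the calibration is good to about 2 mm. A picture is of the moment at which its call begins.
- job_done(): hands the job in, once; it reports no verdict.
The state is a dict: "t": time; "q": joint angles; "qd": joint speeds; "joint_efforts": joint torques, N m; "eef_pos": TCP position; "ee_rot": TCP orientation; "force": force on the tool from outside, world axes, zero at the start; "moment": the same for the moment, N m; "width": finger opening in m.
Only numpy, scipy, OpenCV 4.12 (cv2) and the standard library are available. Lean on these libraries where they do the work, as an engineer would, in place of code of your own. Each camera call takes 0.05 s, during which the arm holds its last target. There are 200 camera calls.

### The job

Take each black cast forearm (two or three) out of the pigeonhole rack and push its steel tang fully home into any free socket of the curing jig, until the shoulder meets the socket block; only the bare tang can be reached in the rack, so put the casting down on the bench and take it again by the forearm before you insert it. When all are home, press the recessed start button of the timer right in with the pointer tool, not with the fingers, then put the pointer back upright in its stand with its head resting on the stand. Leave the other things on the bench where they are.

Things in the scene. Friction and masses are not known exactly. Their poses are not given: they have to be found in the camera images.
- arm0_body (a point): black cast forearm with fist (two or three alike; an absent one reads None from the start), 93 mm long, 40 wide, 38 high (last 28 mm, the fist: 34 wide), flat below, 160 g, on a steel keel that sticks out of the elbow end as a tang. Point: 40 mm behind the shoulder (elbow face), 20 mm above the underside; x points to the tang tip, z up. Starts flat on the bench in a pigeonhole, tang out
- arm0_heel (a point): the same casting's bare steel tang: 57 mm long, 24 wide, 14 high (last 12 mm only 14 wide), underside flush with the forearm's. Point: root of the tang on the shoulder plane, mid-width, 7 mm above the underside; x points along the tang to its tip, so the tang's middle is 28 mm ahead
- arm1_body (a point): black cast forearm with fist (two or three alike; an absent one reads None from the start), 93 mm long, 40 wide, 38 high (last 28 mm, the fist: 34 wide), flat below, 160 g, on a steel keel that sticks out of the elbow end as a tang. Point: 40 mm behind the shoulder (elbow face), 20 mm above the underside; x points to the tang tip, z up. Starts flat on the bench in a pigeonhole, tang out
- arm1_heel (a point): the same casting's bare steel tang: 57 mm long, 24 wide, 14 high (last 12 mm only 14 wide), underside flush with the forearm's. Point: root of the tang on the shoulder plane, mid-width, 7 mm above the underside; x points along the tang to its tip, so the tang's middle is 28 mm ahead
- arm2_body (a point): black cast forearm with fist (two or three alike; an absent one reads None from the start), 93 mm long, 40 wide, 38 high (last 28 mm, the fist: 34 wide), flat below, 160 g, on a steel keel that sticks out of the elbow end as a tang. Point: 40 mm behind the shoulder (elbow face), 20 mm above the underside; x points to the tang tip, z up. Starts flat on the bench in a pigeonhole, tang out
- arm2_heel (a point): the same casting's bare steel tang: 57 mm long, 24 wide, 14 high (last 12 mm only 14 wide), underside flush with the forearm's. Point: root of the tang on the shoulder plane, mid-width, 7 mm above the underside; x points along the tang to its tip, so the tang's middle is 28 mm ahead
- rack_front (a point): low plywood pigeonhole rack, fixed: middle of its front edge at bench height. x points into it (100 mm deep), y along the front. Three holes (centres y = -82, 0, 82 mm), 74 mm wide, 46 high, no floor (castings slide on the bench); roof top 52 mm above the bench. The roof covers the forearms; only the tangs stick out
- socket0 (a point): mouth of a roofed dark steel socket of the curing jig (three, 88 mm apart, on a fixed aluminium plate); x points into it, z up. Inside 32 mm wide, 22 high, 60 deep; block 52 wide, roof top 40 mm above the bench. Plate 10 mm thick, its top 7 mm below this point, reaching 125 mm before the mouth. A casting is home with its shoulder at the block, its heel point on this point
- socket1 (a point): mouth of a roofed dark steel socket of the curing jig (three, 88 mm apart, on a fixed aluminium plate); x points into it, z up. Inside 32 mm wide, 22 high, 60 deep; block 52 wide, roof top 40 mm above the bench. Plate 10 mm thick, its top 7 mm below this point, reaching 125 mm before the mouth. A casting is home with its shoulder at the block, its heel point on this point
- socket2 (a point): mouth of a roofed dark steel socket of the curing jig (three, 88 mm apart, on a fixed aluminium plate); x points into it, z up. Inside 32 mm wide, 22 high, 60 deep; block 52 wide, roof top 40 mm above the bench. Plate 10 mm thick, its top 7 mm below this point, reaching 125 mm before the mouth. A casting is home with its shoulder at the block, its heel point on this point
- well (a point): grey cure timer, fixed, 110 x 100 mm (x, y), 70 mm high: centre of the mouth of the 20 mm square well in its top (sides along this point's x and y). The white round start button, 16 mm across, lies at the bottom with its top 26 mm below the mouth
- start (a joint): start button travel: 0 out, 0.006 m fully in, spring return, about 4 N fully in
- pointer_head (a point): pointer tool standing upright in its stand, 70 g: centre of its square wooden head, 24 x 24 mm and 55 mm high; x and y are the normals of its sides, z up. Below the head a round steel shaft 10 mm thick (last 10 mm: 7 mm thick); its tip is 99.5 mm below this point
- stand_top (a point): wooden stand of the pointer, fixed, 50 x 50 mm block (foot 70 x 70 mm), 90 mm high: centre of its top, over an 18 mm square hole 84 mm deep. When the pointer is put away its head rests on this top (head centre 27.5 mm above this point)
- tape: a roll of white tape, loose, a bystander to be left alone; its origin is at its underside
- polish: a white bottle, loose, a bystander to be left alone; its origin is at its underside
- papercup: a short paper cup, loose, a bystander to be left alone; its origin is at its underside
- jar: an amber jar, loose, a bystander to be left alone; its origin is at its underside
- marker: a black marker, loose, a bystander to be left alone; its origin is at its underside
- sandblock: a cork sanding block, loose, a bystander to be left alone; its origin is at its underside
- spatula: a spatula, loose, a bystander to be left alone; its origin is at its underside

How it is judged:
By the outcome, as a careful person would: the job done as asked, in the order asked, and still so for the second after the job is handed in, with the robot touching nothing.
Of arm0, arm1, arm2 only 2 to 3 are there at a start; the rules pass over those that are not, and their reading is None.
At some moment in a run one of arm0, arm1, arm2 may be knocked a few centimetres aside while the robot is not near it.
It also fails if it takes over 210 s, if anything falls off the work surface, if the arm or the gripper's body presses on something with over 40 N, if the wrist force passes 120 N, or if a joint passes its speed limit or range.

## Working session

There is one attempt and no reset: what is moved stays moved. The work goes in short steps, Python scripts to look and compute and a tool call to move; the robot and the scene stay as the last step left them, time stands still between calls to the robot, and variables do not carry over. Pictures are saved under pics/ and viewed, about 12 in all and at most 16, crops included, and the job is handed in when it is done.

Besides the shell and the picture viewer there is one more tool, called after "Emit:" in YAML: its name, and indented under it one key for each argument. send_rows: Moves the arm, as the interface text tells. Its arguments: {"type":"object","properties":{"motion":{"type":"array"},"hand":{"type":"number"},"squeeze":{"type":"number"}},"required":["motion"]}

```bash
ls; mkdir -p pics
cat > h.py <<'E'
from station import *
import numpy as np, cv2
from scipy.spatial.transform import Rotation as Ro
def snap(n):
    f=grab_frame(n); np.savez('pics/last_%s.npz'%n,**{k:np.array(v) for k,v in f.items()}); return f
def load(n):
    d=np.load('pics/last_%s.npz'%n); return {k:d[k] for k in d}
def foc(f): return 200/np.tan(np.radians(float(f['vertical_fov']))/2)
def px(f,u,v,z=None):
    """world of pixel; z: intersect plane z, else depth"""
    F=foc(f); d=np.array([(u-f['cx'])/F,-(v-f['cy'])/F,-1.]); T=f['cam_to_world']
    if z is None: s=f['range_z'][int(round(v)),int(round(u))]
    else: s=(z-T[2,3])/(T[:3,:3]@d)[2]
    return T[:3,:3]@(d*s)+T[:3,3]
def proj(f,p):
    T=f['cam_to_world']; c=T[:3,:3].T@(np.array(p)-T[:3,3]); F=foc(f)
    return np.array([f['cx']+F*c[0]/-c[2], f['cy']+F*c[1]/c[2]])
def cloud(f):
    F=foc(f); v,u=np.mgrid[:400,:640]; s=f['range_z']
    P=np.stack([(u-f['cx'])/F*s,-(v-f['cy'])/F*s,-s],-1)
    return P@f['cam_to_world'][:3,:3].T+f['cam_to_world'][:3,3]
E
python3 - <<'E'
from h import *
for n in('top','scene','wrist'):
    f=snap(n); cv2.imwrite(f'pics/{n}0.png',f['frame']); print(n,f['vertical_fov'],f['cx'],f['cy'],f['cam_to_world'].round(3).tolist(),{k for k in f})
print(get_state())
E
```

```text
pics
top 46.85023494249319 322.8701542938647 206.44686606666332 [[0.001, 0.994, -0.108, 0.355], [-1.0, 0.001, -0.001, -0.011], [-0.001, 0.108, 0.994, 1.464], [0.0, 0.0, 0.0, 1.0]] {'cx', 'frame', 'vertical_fov', 'cy', 'cam_to_world', 'range_z'}
scene 50.26631205060765 325.22790420509733 201.87767296684484 [[0.228, -0.785, 0.575, 1.284], [0.974, 0.194, -0.12, -0.181], [-0.017, 0.588, 0.809, 1.203], [0.0, 0.0, 0.0, 1.0]] {'cx', 'frame', 'vertical_fov', 'cy', 'cam_to_world', 'range_z'}
wrist 64.17469925483105 320.59829281863404 198.0870138317403 [[-0.263, 0.918, 0.295, 0.259], [-0.965, -0.251, -0.079, 0.629], [0.001, -0.306, 0.952, 0.384], [0.0, 0.0, 0.0, 1.0]] {'cx', 'frame', 'vertical_fov', 'cy', 'cam_to_world', 'range_z'}
{'t': 0.15, 'q': array([ 1.59211231e+00,  3.59188015e-01,  1.12605248e-02, -2.64663807e-04,
       -1.22409497e+00, -2.88085399e-01]), 'qd': array([ 0.00018491, -0.00136758,  0.00215552,  0.00189402,  0.00051294,
       -0.00128115]), 'joint_efforts': array([-1.66999576e-03, -5.83276033e+01,  2.93293726e+01,  7.00102821e+00,
        8.83605477e-03, -1.04079172e-04]), 'eef_pos': array([0.17791562, 0.65097023, 0.40395434]), 'ee_rot': array([ 3.14034635e+00, -1.09815145e-04, -2.66859431e-01]), 'force': array([-0.03405381,  0.00675806, -0.3736506 ]), 'moment': array([-0.00657293, -0.02458997, -0.05850635]), 'width': 0.08734880176497437}
```

View pics/top0.png

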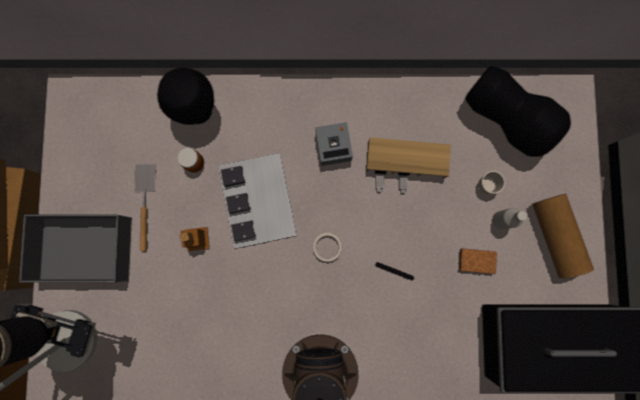

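View pics/scene0.png

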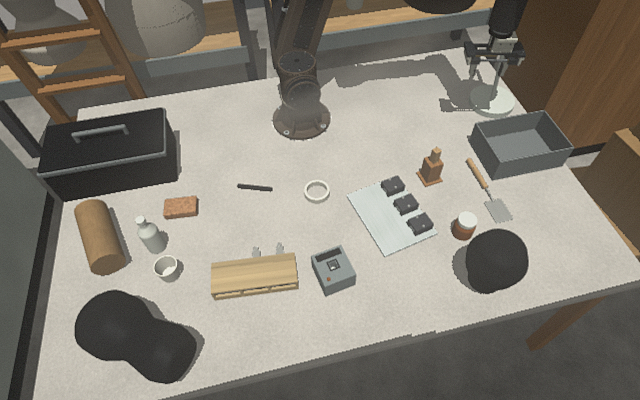

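Top view: rack (367–450,138–178) with two tangs at (380,183) and (403,183); timer (334,143), jig (257,200) with sockets at (232,176), (238,204), (243,231); pointer and stand (193,238).

Run:
```python
from h import *
f=load('top')
c=f['frame'][120:250,170:460]; c=cv2.resize(c,None,fx=2.75,fy=2.75,interpolation=cv2.INTER_CUBIC)
c=cv2.convertScaleAbs(c,alpha=1.6); cv2.imwrite('pics/topc.png',c)
P=cloud(f)
for n,(u,v) in dict(tangA=(380,184),tangB=(403,184),rackc=(409,157),well=(334,141),s=(234,177),s1=(238,204),s2=(243,231),plate=(265,200),st=(200,240),head=(188,237),cube=(145,180)).items(): print(n,P[v,u].round(3))
g=load('scene');Q=cloud(g)
# top views by height bins
def pts(lo,hi,x,y,Z):
    m=(Z[...,2]>lo)&(Z[...,2]<hi)&(Z[...,0]>x[0])&(Z[...,0]<x[1])&(Z[...,1]>y[0])&(Z[...,1]<y[1]);return Z[m]
for nm,Z in(('top',P),('scene',Q)):
  for n,a in dict(rack=(.045,.06,(.5,.8),(-.4,-.1)),timer=(.06,.08,(.5,.8),(-.12,.05)),head=(.1,.16,(.2,.5),(.3,.5)),stand=(.08,.1,(.2,.5),(.3,.5))).items():
    r=pts(*a,Z); 
    if len(r)>3:
        b=cv2.minAreaRect(r[:,:2].astype(np.float32)*1000); print(nm,n,len(r),r[:,2].mean().round(4),b)
```

```text
tangA [ 0.584 -0.19   0.016]
tangB [ 0.585 -0.264  0.012]
rackc [ 0.663 -0.277  0.054]
well [ 0.72  -0.044  0.03 ]
s [0.601 0.268 0.044]
s1 [0.517 0.255 0.036]
s2 [0.433 0.237 0.041]
plate [0.533 0.175 0.01 ]
st [0.405 0.365 0.058]
head [0.41  0.377 0.142]
cube [0.598 0.561 0.004]
top rack 2540 0.052 ((666.1384887695312, -274.8510437011719), (254.4944610595703, 102.62000274658203), 84.65830993652344)
top timer 1116 0.0701 ((708.0526733398438, -40.647125244140625), (112.98619079589844, 99.99490356445312), 9.475996017456055)
top head 113 0.1364 ((410.8448791503906, 388.8619079589844), (23.75497055053711, 26.250682830810547), 21.492408752441406)
top stand 195 0.0899 ((411.05853271484375, 388.94317626953125), (49.749916076660156, 52.50446701049805), 6.424552917480469)
scene rack 2599 0.0539 ((666.5713500976562, -252.60084533691406), (302.624755859375, 105.14720153808594), 84.9010009765625)
scene timer 1174 0.0717 ((707.5711669921875, -41.907779693603516), (114.3692398071289, 101.23717498779297), 9.298303604125977)
scene head 129 0.1301 ((410.3137512207031, 387.2152099609375), (29.26076316833496, 28.184194564819336), 21.86723518371582)
scene stand 151 0.0904 ((409.1918640136719, 386.1497802734375), (55.95100021362305, 54.310882568359375), 10.811358451843262)
```

View pics/topc.png

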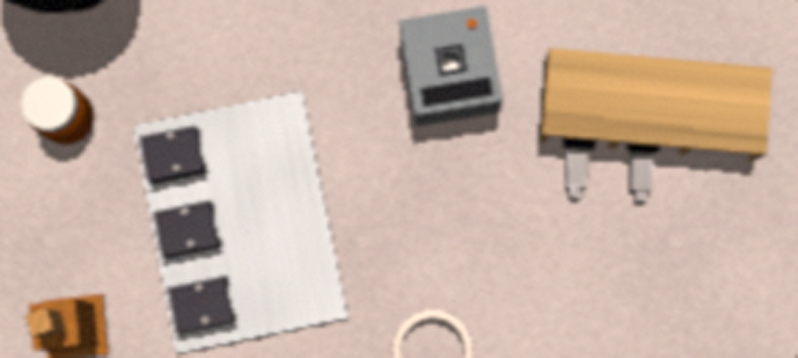

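```bash
cat >> h.py <<'E'
def to(x,y,z,yaw,s=None):
    """print offset (cm) / turn (deg) to put the TCP at x,y,z with yaw (deg)"""
    s=s or get_state(); R=Ro.from_euler('xyz',s['ee_rot']).as_matrix()
    o=R.T@(np.array([x,y,z])-s['eef_pos'])*100
    t=np.degrees(s['ee_rot'][2])-yaw
    print('offset',o.round(2),'turn',round((t+180)%360-180,1),'| from',s['eef_pos'].round(4),'yaw',np.degrees(s['ee_rot'][2]).round(1),'q6',s['q'][5].round(2),'t',round(s['t'],1))
E
python3 - <<'E'
from h import *
for n in('top','scene'):
    f=load(n);P=cloud(f)
    m=((P[...,2]>.03)&(P[...,2]<.05)&(P[...,0]>.38)&(P[...,0]<.68)&(P[...,1]>.19)&(P[...,1]<.30)).astype(np.uint8)
    k,l,st,c=cv2.connectedComponentsWithStats(m)
    for i in range(1,k):
        if st[i,4]>60:
            r=P[l==i]; print(n,st[i,4],r[:,2].mean().round(4),cv2.minAreaRect(r[:,:2].astype(np.float32)*1000))
    m=((P[...,2]>.006)&(P[...,2]<.014)&(P[...,0]>.38)&(P[...,0]<.72)&(P[...,1]>.0)&(P[...,1]<.32))
    r=P[m]; print(n,'plate',m.sum(),r[:,2].mean(),cv2.minAreaRect(r[:,:2].astype(np.float32)*1000))
to(.5,.3,.404,-84);
E
```

```text
top 316 0.0401 ((607.5191040039062, 274.02777099609375), (52.4600830078125, 61.94441604614258), 11.773265838623047)
top 366 0.0399 ((521.7860717773438, 258.63824462890625), (53.567787170410156, 66.27362060546875), 12.528541564941406)
top 370 0.0402 ((435.5158996582031, 240.8311767578125), (52.36964416503906, 66.2500991821289), 12.244128227233887)
top plate 3489 0.009909605740934075 ((550.2335205078125, 159.9512939453125), (337.4005432128906, 319.5094299316406), 0.06992410868406296)
scene 271 0.0411 ((434.869873046875, 238.8811492919922), (53.88908767700195, 68.95075988769531), 11.379704475402832)
scene 297 0.0412 ((519.99560546875, 257.8607177734375), (57.934913635253906, 69.17306518554688), 11.3334321975708)
scene 285 0.0414 ((606.552734375, 272.2674560546875), (58.080623626708984, 62.920501708984375), 9.52718734741211)
scene plate 2584 0.010727802637485151 ((549.23388671875, 160.30972290039062), (337.8500671386719, 319.08612060546875), 0.028695732355117798)
offset [4.032e+01 2.536e+01 3.000e-02] turn 68.7 | from [0.1779 0.651  0.404 ] yaw -15.3 q6 -0.29 t 0.1
```

Emit:
send_rows:
  motion:
    - {"offset": [40.3,25.4,0],"turn": 68.7}
    - {"offset": [40.3,25.4,0],"turn": 68.7}
    - {"offset": [40.3,25.4,0],"turn": 68.7}
    - {"offset": [40.3,25.4,0],"turn": 68.7}
    - {"offset": [40.3,25.4,0],"turn": 68.7}
    - {"offset": [40.3,25.4,0],"turn": 68.7}
    - {"offset": [40.3,25.4,0],"turn": 68.7}
    - {"offset": [40.3,25.4,0],"turn": 68.7}

```text
t: 0.95
eef_pos: [0.4491, 0.3544, 0.4047]
ee_rot: [-3.142, 0.0, -1.472]
force: [0.8, 1.1, -1.2]
width: 0.0871
```

Emit:
send_rows:
  motion:
    - {"offset": [0,0,0],"turn": 0}
    - {"offset": [0,0,0],"turn": 0}
    - {"offset": [0,0,0],"turn": 0}

```text
t: 1.25
eef_pos: [0.4479, 0.3565, 0.4045]
ee_rot: [3.141, 0.0, -1.465]
force: [-0.6, 1.0, -0.1]
width: 0.0878
```

Run:
```python
from h import *
f=snap('wrist'); c=cv2.convertScaleAbs(f['frame'],alpha=1.3); cv2.imwrite('pics/w1.png',c)
to(.5,.3,.404,-84); to(.50,-.22,.38,-185.3)
```

```text
offset [ 6.22 -4.6   0.05] turn 0.1 | from [0.4476 0.3569 0.4045] yaw -83.9 q6 -0.91 t 1.3
offset [57.92  0.94  2.45] turn 101.4 | from [0.4476 0.3569 0.4045] yaw -83.9 q6 -0.91 t 1.3
```

View pics/w1.png

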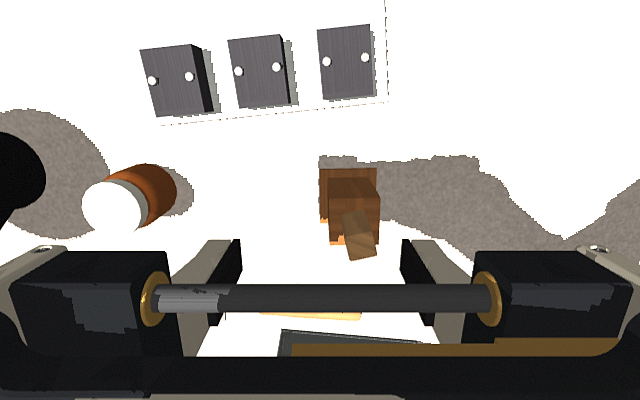

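Wrist view: three socket blocks at (175,80), (265,72), (345,62), mouths away at the top; stand with pointer head at (352,220). Measuring from this, then moving to the rack.

Run:
```python
from h import *
P=cloud(load('wrist'))
def rect(z0,z1,x,y):
    m=((P[...,2]>z0)&(P[...,2]<z1)&(P[...,0]>x[0])&(P[...,0]<x[1])&(P[...,1]>y[0])&(P[...,1]<y[1])).astype(np.uint8)
    m[235:]=0
    k,l,st,c=cv2.connectedComponentsWithStats(m)
    for i in range(1,k):
        if st[i,4]>150:
            r=P[l==i]; (a,b),s,t=cv2.minAreaRect(r[:,:2].astype(np.float32)*1000); print(st[i,4],r[:,2].mean().round(4),round(a,1),round(b,1),np.round(s,1),round(t,1))
rect(.036,.044,(.38,.68),(.19,.32))
rect(.139,.15,(.38,.5),(.35,.45))
rect(.086,.094,(.35,.5),(.35,.45))
rect(.1,.15,(.35,.5),(.35,.45))
```

```text
3631 0.0406 436.0 240.6 [52.2 66.1] 11.9
3560 0.0405 522.3 258.8 [52.4 66.1] 11.8
3552 0.0405 608.0 276.7 [53.4 66.1] 11.8
1292 0.0905 412.2 383.9 [49.7 39.6] 6.5
551 0.1247 415.3 379.2 [24.   3.5] 18.2
```

Emit:
send_rows:
  motion:
    - {"offset": [57.9,0.9,2.4],"turn": 101}
    - {"offset": [57.9,0.9,2.4],"turn": 101}
    - {"offset": [57.9,0.9,2.4],"turn": 101}
    - {"offset": [57.9,0.9,2.4],"turn": 101}
    - {"offset": [57.9,0.9,2.4],"turn": 101}
    - {"offset": [57.9,0.9,2.4],"turn": 101}
    - {"offset": [57.9,0.9,2.4],"turn": 101}
    - {"offset": [57.9,0.9,2.4],"turn": 101}

```text
t: 2.1
eef_pos: [0.4837, -0.0424, 0.3884]
ee_rot: [-3.141, 0.001, -2.668]
force: [2.6, 0.1, 0.1]
width: 0.0874
```

Run:
```python
from h import *
to(.50,-.22,.38,-185.3)
```

```text
offset [  6.64 -16.55   0.84] turn 32.4 | from [ 0.4837 -0.0424  0.3884] yaw -152.9 q6 -1.42 t 2.1
```

Emit:
send_rows:
  motion:
    - {"offset": [6.6,-16.5,0.8],"turn": 32.4}
    - {"offset": [6.6,-16.5,0.8],"turn": 32.4}
    - {"offset": [6.6,-16.5,0.8],"turn": 32.4}
    - {"offset": [6.6,-16.5,0.8],"turn": 32.4}
    - {"offset": [6.6,-16.5,0.8],"turn": 32.4}
    - {"offset": [6.6,-16.5,0.8],"turn": 32.4}
    - {"offset": [6.6,-16.5,0.8],"turn": 32.4}
    - {"offset": [6.6,-16.5,0.8],"turn": 32.4}
  hand: 0.0

```text
t: 2.9
eef_pos: [0.501, -0.2175, 0.3804]
ee_rot: [3.142, 0.0, 3.055]
force: [-0.2, 0.6, -0.3]
width: 0.0441
```

Run:
```python
from h import *
to(.50,-.22,.38,-185.3)
f=snap('wrist'); cv2.imwrite('pics/w2.png',f['frame'])
```

```text
offset [ 0.08 -0.26  0.04] turn 0.3 | from [ 0.501  -0.2175  0.3804] yaw 175.0 q6 -1.61 t 2.9
```

View pics/w2.png

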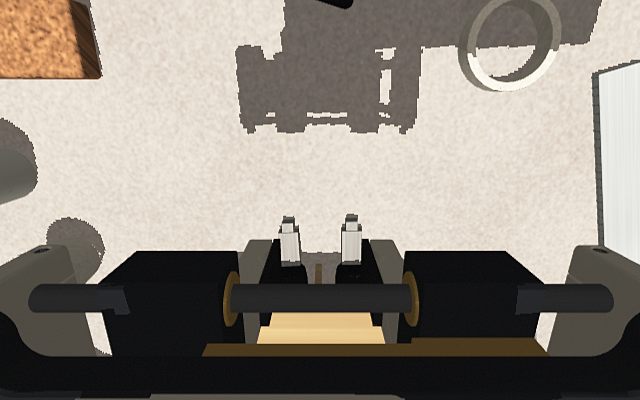

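Tangs at (290,240) and (351,240); third hole shows none.

```bash
cat >> h.py <<'E'
def comps(f,x,y,z,mn=40,rows=(0,400)):
    P=cloud(f); m=((P[...,2]>z[0])&(P[...,2]<z[1])&(P[...,0]>x[0])&(P[...,0]<x[1])&(P[...,1]>y[0])&(P[...,1]<y[1])).astype(np.uint8)
    m[:rows[0]]=0; m[rows[1]:]=0
    k,l,st,c=cv2.connectedComponentsWithStats(m)
    for i in range(1,k):
        if st[i,4]>mn:
            r=P[l==i]; (a,b),s,t=cv2.minAreaRect(r[:,:2].astype(np.float32)*1000); print(st[i,4],'z',r[:,2].mean().round(4),'c',round(a,1),round(b,1),'size',np.round(s,1),'ang',round(t,1),'bbox',r[:,:2].min(0).round(3),r[:,:2].max(0).round(3))
E
python3 - <<'E'
from h import *
comps(load('wrist'),(.5,.64),(-.38,-.12),(.008,.02))
comps(load('top'),(.5,.64),(-.38,-.12),(.009,.02))
E
```

```text
874 z 0.0144 c 585.7 -260.2 size [28.4 58.6] ang 88.1 bbox [ 0.556 -0.275] [ 0.615 -0.247]
905 z 0.0144 c 589.8 -190.1 size [28.4 59.3] ang 84.3 bbox [ 0.561 -0.207] [ 0.62  -0.175]
115 z 0.0141 c 590.3 -187.4 size [26.5 57.3] ang 89.9 bbox [ 0.562 -0.201] [ 0.619 -0.174]
125 z 0.0139 c 584.5 -261.4 size [24.  58.2] ang 85.3 bbox [ 0.555 -0.276] [ 0.613 -0.25 ]
```

Run:
```python
from h import *
to(.586,-.189,.181,174.7)
```

```text
offset [-8.21  3.58 19.94] turn 0.3 | from [ 0.501  -0.2176  0.3804] yaw 175.0 q6 -1.61 t 3.0
```

Emit:
send_rows:
  motion:
    - {"offset": [-4,1.8,5],"turn": 0.3}
    - {"offset": [-8.2,3.6,10],"turn": 0.3}
    - {"offset": [-8.2,3.6,12],"turn": 0.3}
    - {"offset": [-8.2,3.6,14],"turn": 0.3}
    - {"offset": [-8.2,3.6,16],"turn": 0.3}
    - {"offset": [-8.2,3.6,17.5],"turn": 0.3}
    - {"offset": [-8.2,3.6,19],"turn": 0.3}
    - {"offset": [-8.2,3.6,19.8],"turn": 0.3}

```text
t: 3.75
eef_pos: [0.5855, -0.1894, 0.181]
ee_rot: [3.142, -0.001, 3.048]
force: [0.2, -0.3, 1.0]
width: 0.0441
```

Emit:
send_rows:
  motion:
    - {"offset": [0,0,0],"turn": 0}
    - {"offset": [0,0,0],"turn": 0}
    - {"offset": [0,0,0],"turn": 0}
    - {"offset": [0,0,0],"turn": 0}
    - {"offset": [0,0,0],"turn": 0}
    - {"offset": [0,0,0],"turn": 0}
  hand: -1
  squeeze: 25

```text
t: 4.35
eef_pos: [0.586, -0.1903, 0.1831]
ee_rot: [3.142, 0.002, 3.047]
force: [-1.1, 2.6, 6.8]
width: 0.0239
```

Run:
```python
from h import *
to(.470,-.180,.181,174.7); s=get_state(); print(s['force'],s['width'])
```

```text
offset [11.65 -0.07  0.19] turn -0.1 | from [ 0.586  -0.1903  0.1831] yaw 174.6 q6 -1.67 t 4.3
[-1.0527655   2.58923894  6.78698835] 0.023900360995549097
```

Emit:
send_rows:
  motion:
    - {"offset": [1,0,-0.1],"turn": 0}
    - {"offset": [2.5,0,-0.1],"turn": 0}
    - {"offset": [4.5,0,-0.1],"turn": 0}
    - {"offset": [6.5,0,-0.1],"turn": 0}
    - {"offset": [8.5,0,-0.1],"turn": 0}
    - {"offset": [10.5,0,-0.1],"turn": 0}
    - {"offset": [12,0,-0.1],"turn": 0}
    - {"offset": [13,0,-0.1],"turn": 0}

```text
t: 5.15
eef_pos: [0.4545, -0.178, 0.1831]
ee_rot: [3.142, -0.001, 3.046]
force: [0.8, 0.2, -0.2]
width: 0.0238
```

Emit:
send_rows:
  motion:
    - {"offset": [0,0,0],"turn": 0}
    - {"offset": [0,0,0],"turn": 0}
    - {"offset": [0,0,0],"turn": 0}
    - {"offset": [0,0,-0.3],"turn": 0}
    - {"offset": [0,0,-2],"turn": 0}
    - {"offset": [0,0,-5],"turn": 0}
    - {"offset": [2,0,-9],"turn": 0}
    - {"offset": [3,0,-13],"turn": 0}
  hand: 0.1

```text
t: 5.95
eef_pos: [0.4254, -0.1751, 0.314]
ee_rot: [-3.142, -0.002, 3.046]
force: [1.7, -0.2, 0.4]
width: 0.0482
```

Run:
```python
from h import *
f=snap('wrist'); cv2.imwrite('pics/w3.png',f['frame']); print(get_state()['eef_pos'])
comps(f,(.4,.62),(-.26,-.1),(.008,.02),rows=(0,300)); comps(f,(.4,.64),(-.26,-.1),(.03,.045))
f=snap('top')
comps(f,(.4,.62),(-.32,-.1),(.009,.02)); comps(f,(.4,.60),(-.32,-.1),(.03,.045))
```

```text
[ 0.42622924 -0.17544831  0.32070507]
1442 z 0.0146 c 456.8 -178.0 size [34.7 58.1] ang 86.2 bbox [ 0.428 -0.197] [ 0.487 -0.163]
917 z 0.0364 c 497.4 -179.9 size [35.9 26.9] ang 84.3 bbox [ 0.484 -0.198] [ 0.513 -0.163]
887 z 0.0364 c 556.8 -183.4 size [31.2 37.8] ang 86.3 bbox [ 0.538 -0.2  ] [ 0.576 -0.168]
125 z 0.0142 c 584.8 -263.6 size [26.7 58.1] ang 89.7 bbox [ 0.556 -0.277] [ 0.614 -0.25 ]
131 z 0.0362 c 552.2 -181.8 size [45.  31.2] ang 1.3 bbox [ 0.53  -0.197] [ 0.575 -0.166]
```

View pics/w3.png

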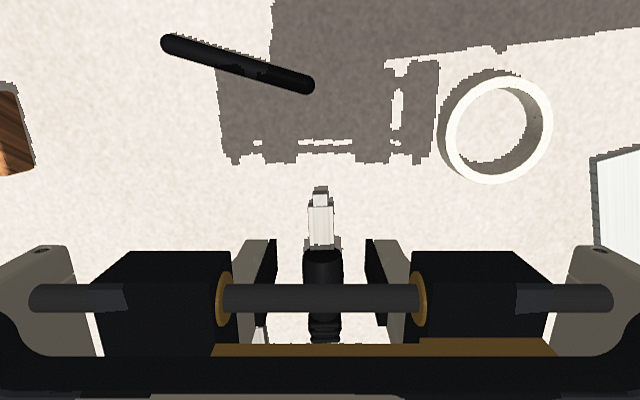

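Casting A is out, tang at (320,220), forearm behind it. Turning the tool 180° for the forearm grip (keeps joint 6 in range at the jig).

Emit:
send_rows:
  motion:
    - {"offset": [0,0,0],"turn": -60}
    - {"offset": [0,0,0],"turn": -60}
    - {"offset": [0,0,0],"turn": -60}
    - {"offset": [0,0,0],"turn": -60}
    - {"offset": [0,0,0],"turn": -60}
    - {"offset": [0,0,0],"turn": -60}
    - {"offset": [0,0,0],"turn": -60}
    - {"offset": [0,0,0],"turn": -60}
  hand: 0.36

```text
t: 6.85
eef_pos: [0.4266, -0.1752, 0.313]
ee_rot: [3.141, -0.0, -2.187]
force: [-0.4, 0.8, -0.7]
width: 0.0596
```

Emit:
send_rows:
  motion:
    - {"offset": [0,0,0],"turn": -60}
    - {"offset": [0,0,0],"turn": -60}
    - {"offset": [0,0,0],"turn": -60}
    - {"offset": [0,0,0],"turn": -60}
    - {"offset": [0,0,0],"turn": -60}
    - {"offset": [0,0,0],"turn": -60}
    - {"offset": [0,0,0],"turn": -60}
    - {"offset": [0,0,0],"turn": -60}

```text
t: 7.65
eef_pos: [0.4265, -0.1751, 0.3131]
ee_rot: [3.141, 0.0, -1.144]
force: [-0.5, -0.2, 0.5]
width: 0.0597
```

Emit:
send_rows:
  motion:
    - {"offset": [0,0,0],"turn": -60}
    - {"offset": [0,0,0],"turn": -60}
    - {"offset": [0,0,0],"turn": -60}
    - {"offset": [0,0,0],"turn": -60}
    - {"offset": [0,0,0],"turn": -60}
    - {"offset": [0,0,0],"turn": -60}
    - {"offset": [0,0,0],"turn": -60}
    - {"offset": [0,0,0],"turn": -60}

```text
t: 8.45
eef_pos: [0.4265, -0.1752, 0.3131]
ee_rot: [3.142, 0.0, -0.099]
force: [0.2, 0.5, 1.3]
width: 0.0596
```

Run:
```python
from h import *
to(.521,-.181,.184,-3.1)
```

```text
offset [ 9.47 -0.36 12.91] turn -2.6 | from [ 0.4265 -0.1752  0.3131] yaw -5.7 q6 1.43 t 8.4
```

Emit:
send_rows:
  motion:
    - {"offset": [5,-0.2,2],"turn": -2.6}
    - {"offset": [9.5,-0.4,4],"turn": -2.6}
    - {"offset": [9.5,-0.4,6],"turn": -2.6}
    - {"offset": [9.5,-0.4,8],"turn": -2.6}
    - {"offset": [9.5,-0.4,10],"turn": -2.6}
    - {"offset": [9.5,-0.4,11.5],"turn": -2.6}
    - {"offset": [9.5,-0.4,12.5],"turn": -2.6}
    - {"offset": [9.5,-0.4,12.9],"turn": -2.6}

```text
t: 9.25
eef_pos: [0.5212, -0.1802, 0.1831]
ee_rot: [3.141, 0.002, -0.055]
force: [0.2, -0.2, 0.8]
width: 0.0594
```

Emit:
send_rows:
  motion:
    - {"offset": [0,0,0],"turn": 0}
    - {"offset": [0,0,0],"turn": 0}
    - {"offset": [0,0,0],"turn": 0}
    - {"offset": [0,0,0],"turn": 0}
    - {"offset": [0,0,0],"turn": 0}
  hand: -1
  squeeze: 35

```text
t: 9.75
eef_pos: [0.5216, -0.1802, 0.1849]
ee_rot: [3.142, -0.002, -0.05]
force: [-0.7, 0.6, 5.7]
width: 0.0399
```

Emit:
send_rows:
  motion:
    - {"offset": [0,0,-1],"turn": 0}
    - {"offset": [0,0,-2.5],"turn": 0}
    - {"offset": [0,0,-4.5],"turn": 0}
    - {"offset": [0,0,-6.5],"turn": 0}
    - {"offset": [0,0,-8.5],"turn": 0}
    - {"offset": [0,0,-10],"turn": 0}
    - {"offset": [0,0,-10],"turn": 0}
    - {"offset": [0,0,-10],"turn": 0}

```text
t: 10.55
eef_pos: [0.5209, -0.1801, 0.2841]
ee_rot: [-3.141, -0.0, -0.05]
force: [0.3, 0.1, -2.0]
width: 0.0398
```

Run:
```python
from h import *
f=snap('wrist'); cv2.imwrite('pics/w4.png',f['frame'])
s=get_state(); print(s['force'],s['width']); 
e=np.array([-.2045,.9789])
for n,m in dict(hi=(.6147,.2444),mid=(.529,.2265),lo=(.4427,.2083)).items(): p=np.array(m)-e*(.035+.065); print(n,p); to(*p,.28,-78.2,s)
```

```text
[-0.02039362 -0.84834841 -2.04118245] 0.0394551517441803
hi [0.63515 0.14651]
offset [  9.79 -33.19   0.35] turn 75.3 | from [ 0.5208 -0.1801  0.2835] yaw -2.9 q6 1.5 t 10.6
mid [0.54945 0.12861]
offset [  1.32 -30.98   0.36] turn 75.3 | from [ 0.5208 -0.1801  0.2835] yaw -2.9 q6 1.5 t 10.6
lo [0.46315 0.11041]
offset [ -7.21 -28.73   0.36] turn 75.3 | from [ 0.5208 -0.1801  0.2835] yaw -2.9 q6 1.5 t 10.6
```

View pics/w4.png

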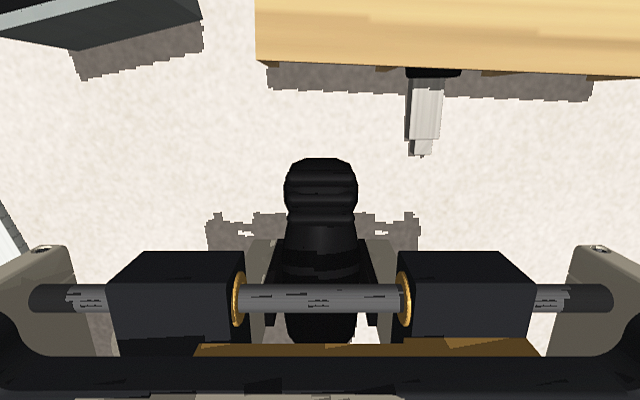

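Held level, fist at (320,190); casting B's tang at (425,115); the third hole is empty. Carrying to the far socket, at 31 cm TCP height.

Emit:
send_rows:
  motion:
    - {"offset": [0,-2,-2],"turn": 8}
    - {"offset": [1,-6,-3],"turn": 16}
    - {"offset": [2.5,-10,-3],"turn": 24}
    - {"offset": [4,-14,-3],"turn": 32}
    - {"offset": [5.5,-18,-3],"turn": 40}
    - {"offset": [7,-22,-3],"turn": 48}
    - {"offset": [8,-26,-3],"turn": 56}
    - {"offset": [9,-29,-3],"turn": 62}

```text
t: 11.4
eef_pos: [0.6257, 0.1073, 0.3123]
ee_rot: [3.139, 0.0, -1.136]
force: [-0.3, -0.7, -1.9]
width: 0.0398
```

Run:
```python
from h import *
to(.6351,.1465,.205,-78.2)
```

```text
offset [-3.16 -2.53 10.73] turn 13.1 | from [0.6257 0.1073 0.3123] yaw -65.1 q6 -0.04 t 11.4
```

Emit:
send_rows:
  motion:
    - {"offset": [-2,-1.5,0],"turn": 8}
    - {"offset": [-3.2,-2.5,1],"turn": 13}
    - {"offset": [-3.2,-2.5,3],"turn": 13}
    - {"offset": [-3.2,-2.5,5],"turn": 13}
    - {"offset": [-3.2,-2.5,7],"turn": 13}
    - {"offset": [-3.2,-2.5,8.5],"turn": 13}
    - {"offset": [-3.2,-2.5,9.5],"turn": 13}
    - {"offset": [-3.2,-2.5,9.5],"turn": 13}

```text
t: 12.2
eef_pos: [0.6341, 0.1443, 0.217]
ee_rot: [3.138, -0.001, -1.359]
force: [-0.2, 0.0, -1.5]
width: 0.04
```

Run:
```python
from h import *
to(.6351,.1465,.1975,-78.2)
f=snap('top'); 
comps(f,(.55,.7),(.13,.24),(.022,.05),mn=20);comps(f,(.55,.7),(.0,.13),(.03,.08),mn=20)
g=snap('scene'); 
c=np.hstack([cv2.resize(f['frame'][150:240,215:320],None,fx=4,fy=4),cv2.resize(g['frame'][165:255,330:430],None,fx=3.6,fy=4)])
cv2.imwrite('pics/i1.png',c)
```

```text
offset [-0.2  -0.15  1.95] turn 0.3 | from [0.6341 0.1443 0.217 ] yaw -77.9 q6 -0.31 t 12.2
116 z 0.0452 c 619.3 211.2 size [24.9 54.4] ang 12.6 bbox [0.605 0.184] [0.633 0.237]
24 z 0.0668 c 683.7 3.2 size [ 6.5 31.9] ang 90.0 bbox [0.668 0.   ] [0.7   0.006]
87 z 0.0663 c 641.4 103.6 size [31.7 25. ] ang 10.9 bbox [0.625 0.09 ] [0.657 0.117]
```

View pics/i1.png

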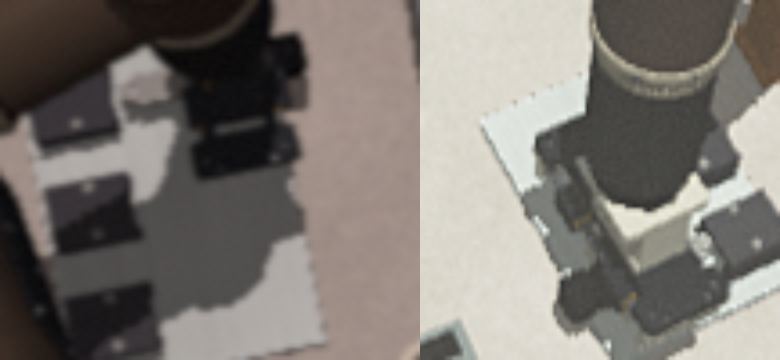

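Tang level and 2 mm off the socket axis with its tip 5 mm short of the mouth; lowering and correcting.

Emit:
send_rows:
  motion:
    - {"offset": [0,-0.2,0.7],"turn": 0.5}
    - {"offset": [0,-0.2,1.4],"turn": 0.5}
    - {"offset": [0,-0.2,1.9],"turn": 0.5}
    - {"offset": [0,-0.2,1.9],"turn": 0.5}
    - {"offset": [-0.8,-0.2,1.9],"turn": 0.5}
    - {"offset": [-1.6,-0.2,1.9],"turn": 0.5}
    - {"offset": [-2.4,-0.2,1.9],"turn": 0.5}

```text
t: 13.0
eef_pos: [0.6314, 0.1694, 0.2004]
ee_rot: [-3.141, 0.0, -1.367]
force: [0.8, -0.3, -1.1]
width: 0.0395
```

Run:
```python
from h import *
s=get_state(); print(s['force'],s['moment'],s['width']); to(.6147+.2045*.035,.2444-.9789*.035,.1975,-78.2)
```

```text
[ 0.76885143 -0.25691118 -1.08184502] [ 0.08460136 -0.05269445  0.00243794] 0.03947575864603388
offset [-4.18  0.11  0.29] turn -0.1 | from [0.6314 0.1694 0.2004] yaw -78.3 q6 -0.36 t 13.0
```

Emit:
send_rows:
  motion:
    - {"offset": [-0.8,0.05,0.1],"turn": 0}
    - {"offset": [-1.6,0.1,0.2],"turn": 0}
    - {"offset": [-2.4,0.1,0.2],"turn": 0}
    - {"offset": [-3.1,0.1,0.2],"turn": 0}
    - {"offset": [-3.6,0.1,0.2],"turn": 0}
    - {"offset": [-3.8,0.1,0.2],"turn": 0}
    - {"offset": [-4.0,0.1,0.2],"turn": 0}

```text
t: 13.7
eef_pos: [0.6226, 0.2069, 0.1982]
ee_rot: [3.141, -0.001, -1.367]
force: [4.4, -10.5, -1.3]
width: 0.0399
```

Emit:
send_rows:
  motion:
    - {"offset": [-0.2,0,0],"turn": 0}
    - {"offset": [-0.2,0,0],"turn": 0}
    - {"offset": [-0.4,0,0],"turn": 0}
    - {"offset": [-0.4,0,0],"turn": 0}

```text
t: 14.1
eef_pos: [0.6226, 0.2077, 0.1983]
ee_rot: [3.14, -0.005, -1.368]
force: [8.8, -19.0, -0.7]
width: 0.0396
```

Emit:
send_rows:
  motion:
    - {"offset": [0.2,0,0.1],"turn": 0}
    - {"offset": [0.2,0,0.3],"turn": 0}
    - {"offset": [0.2,0,0.3],"turn": 0}

```text
t: 14.4
eef_pos: [0.6225, 0.2071, 0.1953]
ee_rot: [3.14, -0.003, -1.368]
force: [2.7, -10.2, -0.1]
width: 0.0398
```

Emit:
send_rows:
  motion:
    - {"offset": [0,0,0],"turn": 0}
    - {"offset": [0,0,0],"turn": 0}
    - {"offset": [0,0,0],"turn": 0}
    - {"offset": [0,0,-1],"turn": 0}
    - {"offset": [0,0,-4],"turn": 0}
    - {"offset": [0,0,-8],"turn": 0}
    - {"offset": [5,0,-12],"turn": 0}
    - {"offset": [10,0,-14],"turn": 0}
  hand: 0.3

```text
t: 15.2
eef_pos: [0.6394, 0.1278, 0.3316]
ee_rot: [-3.137, 0.001, -1.364]
force: [0.9, -0.3, -0.6]
width: 0.0568
```

Run:
```python
from h import *
to(.48,-.25,.33,-185.3)
f=snap('wrist'); cv2.imwrite('pics/w5.png',f['frame'])
comps(f,(.57,.68),(.1,.32),(.03,.055),rows=(0,400))
```

```text
offset [33.69 23.37  0.04] turn 107.2 | from [0.6394 0.1278 0.3316] yaw -78.1 q6 -0.29 t 15.2
2410 z 0.0448 c 626.2 187.8 size [39.3 71.8] ang 11.1 bbox [0.6   0.152] [0.648 0.226]
1561 z 0.0409 c 609.9 269.9 size [51.5 39.6] ang 13.2 bbox [0.581 0.245] [0.638 0.294]
```

View pics/w5.png

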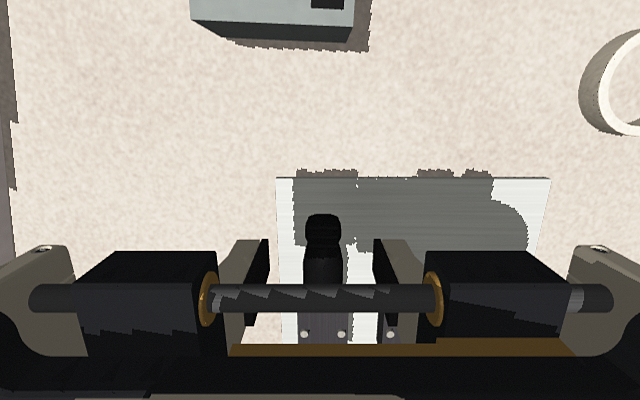

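Fist end (323,215) lies ~93 mm before the mouth: home. Going for casting B, keeping the forearm orientation.

Run:
```python
from h import *
to(.48,-.24,.31,-5.3)
```

```text
offset [32.16 23.08  2.34] turn -73.0 | from [0.6408 0.1216 0.3349] yaw -78.3 q6 -0.28 t 15.2
```

Emit:
send_rows:
  motion:
    - {"offset": [5,2,0],"turn": -8}
    - {"offset": [9,5,0],"turn": -16}
    - {"offset": [13,9,0],"turn": -24}
    - {"offset": [17,12,0],"turn": -32}
    - {"offset": [21,15,0],"turn": -40}
    - {"offset": [25,18,0],"turn": -48}
    - {"offset": [29,21,1],"turn": -56}
    - {"offset": [32,23,2.3],"turn": -64}
  hand: 0

```text
t: 16.05
eef_pos: [0.4795, -0.2303, 0.3079]
ee_rot: [-3.141, -0.004, -0.253]
force: [1.1, -0.4, -0.2]
width: 0.0438
```

Emit:
send_rows:
  motion:
    - {"offset": [0,0,0],"turn": -9}
    - {"offset": [0,0,0],"turn": -9}
    - {"offset": [0,0,0],"turn": -9}

```text
t: 16.35
eef_pos: [0.4807, -0.2287, 0.3068]
ee_rot: [3.142, -0.001, -0.106]
force: [0.1, -0.1, 0.6]
width: 0.0437
```

Run:
```python
from h import *
f=snap('wrist'); comps(f,(.5,.625),(-.38,-.15),(.008,.02)); 
g=snap('top'); comps(g,(.5,.625),(-.38,-.15),(.009,.02))
to(.582,-.261,.184,-5.3)
```

```text
75 z 0.0139 c 614.8 -310.0 size [11.2  5.3] ang 40.2 bbox [ 0.612 -0.316] [ 0.621 -0.308]
46 z 0.014 c 620.7 -231.5 size [4.4 9.6] ang 27.8 bbox [ 0.62  -0.235] [ 0.625 -0.226]
2257 z 0.0145 c 584.9 -262.6 size [33.  57.3] ang 87.6 bbox [ 0.556 -0.28 ] [ 0.614 -0.247]
offset [10.38  2.21 12.28] turn -0.7 | from [ 0.481  -0.2281  0.3067] yaw -6.0 q6 1.54 t 16.4
```

Emit:
send_rows:
  motion:
    - {"offset": [5,1.2,2],"turn": -1}
    - {"offset": [10,2.3,4],"turn": -1}
    - {"offset": [10.4,2.3,6],"turn": -1}
    - {"offset": [10.4,2.3,8],"turn": -1}
    - {"offset": [10.4,2.3,10],"turn": -1}
    - {"offset": [10.4,2.3,11.5],"turn": -1}
    - {"offset": [10.4,2.3,12.3],"turn": -1}
    - {"offset": [10.4,2.3,12.3],"turn": -1}

```text
t: 17.25
eef_pos: [0.5814, -0.2619, 0.1822]
ee_rot: [-3.142, 0.002, -0.085]
force: [-0.1, 0.4, 0.3]
width: 0.0441
```

Emit:
send_rows:
  motion:
    - {"offset": [0,0,0],"turn": 0}
    - {"offset": [0,0,0],"turn": 0}
    - {"offset": [0,0,0],"turn": 0}
    - {"offset": [0,0,0],"turn": 0}
    - {"offset": [0,0,0],"turn": 0}
  hand: -1
  squeeze: 25

```text
t: 17.75
eef_pos: [0.5818, -0.2625, 0.1841]
ee_rot: [3.141, -0.001, -0.085]
force: [-0.0, 1.4, 7.7]
width: 0.0237
```

Emit:
send_rows:
  motion:
    - {"offset": [-1,0,-0.1],"turn": 0}
    - {"offset": [-2.5,0,-0.1],"turn": 0}
    - {"offset": [-4.5,0,-0.1],"turn": 0}
    - {"offset": [-6.5,0,-0.1],"turn": 0}
    - {"offset": [-8.5,0,-0.1],"turn": 0}
    - {"offset": [-10.5,0,-0.1],"turn": 0}
    - {"offset": [-12,0,-0.1],"turn": 0}
    - {"offset": [-12.5,0,-0.1],"turn": 0}

```text
t: 18.55
eef_pos: [0.4551, -0.2517, 0.1842]
ee_rot: [-3.141, 0.0, -0.086]
force: [1.0, -0.8, 0.1]
width: 0.0239
```

Emit:
send_rows:
  motion:
    - {"offset": [0,0,0.1],"turn": 0}
    - {"offset": [0,0,0.1],"turn": 0}
    - {"offset": [0,0,0],"turn": 0}
    - {"offset": [0,0,-0.3],"turn": 0}
    - {"offset": [0,0,-2],"turn": 0}
    - {"offset": [-2,0,-5],"turn": 0}
    - {"offset": [-4,0,-9],"turn": 0}
    - {"offset": [-4,0,-12],"turn": 0}
  hand: 0.1

```text
t: 19.35
eef_pos: [0.4153, -0.2482, 0.3059]
ee_rot: [-3.141, 0.0, -0.085]
force: [1.3, -0.1, 0.3]
width: 0.0481
```

Run:
```python
from h import *
f=snap('wrist'); comps(f,(.4,.6),(-.36,-.15),(.008,.045)); comps(f,(.4,.6),(-.36,-.15),(.033,.045)); cv2.imwrite('pics/w6.png',f['frame'])
to(.519,-.254,.184,-5.3)
```

```text
7192 z 0.0308 c 496.3 -253.2 size [ 40.  135.3] ang 86.4 bbox [ 0.429 -0.275] [ 0.565 -0.234]
4358 z 0.0375 c 524.1 -254.8 size [31.6 76.7] ang 87.8 bbox [ 0.485 -0.272] [ 0.563 -0.238]
offset [10.03 -0.36 12.76] turn 0.5 | from [ 0.4178 -0.2489  0.3108] yaw -4.8 q6 1.62 t 19.4
```

View pics/w6.png

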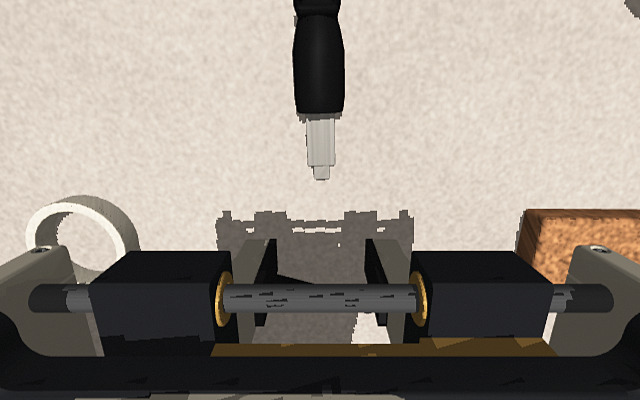

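Casting B lies free, tang tip at (320,178), shoulder at (318,115). Grasping by the forearm.

Emit:
send_rows:
  motion:
    - {"offset": [5,-0.2,0],"turn": -1}
    - {"offset": [10.2,-0.4,3],"turn": -1}
    - {"offset": [10.2,-0.4,6],"turn": -1}
    - {"offset": [10.2,-0.4,8],"turn": -1}
    - {"offset": [10.2,-0.4,10],"turn": -1}
    - {"offset": [10.2,-0.4,11.5],"turn": -1}
    - {"offset": [10.2,-0.4,12.1],"turn": -1}
    - {"offset": [10.2,-0.4,12.1],"turn": -1}
  hand: 0.36

```text
t: 20.2
eef_pos: [0.519, -0.253, 0.1822]
ee_rot: [-3.142, 0.002, -0.067]
force: [-0.6, 0.0, 1.0]
width: 0.0596
```

Emit:
send_rows:
  motion:
    - {"offset": [0,0,0],"turn": 0}
    - {"offset": [0,0,0],"turn": 0}
    - {"offset": [0,0,0],"turn": 0}
    - {"offset": [0,0,0],"turn": 0}
    - {"offset": [0,0,0],"turn": 0}
  hand: -1
  squeeze: 35

```text
t: 20.7
eef_pos: [0.5194, -0.2531, 0.184]
ee_rot: [3.141, -0.001, -0.067]
force: [-0.7, 0.2, 6.7]
width: 0.0396
```

Emit:
send_rows:
  motion:
    - {"offset": [0,0,-1],"turn": 0}
    - {"offset": [0,0,-2.5],"turn": 0}
    - {"offset": [0,0,-4.5],"turn": 0}
    - {"offset": [0,0,-6.5],"turn": 0}
    - {"offset": [0,0,-8.5],"turn": 0}
    - {"offset": [0,0,-11],"turn": 0}
    - {"offset": [0,0,-12],"turn": 0}
    - {"offset": [0,0,-12],"turn": 0}

```text
t: 21.5
eef_pos: [0.5193, -0.2531, 0.3046]
ee_rot: [3.141, -0.003, -0.068]
force: [0.7, 0.2, -2.2]
width: 0.0398
```

Run:
```python
from h import *
s=get_state(); print(s['force'],s['width']); 
e=np.array([-.2045,.9789])
p=np.array((.4427,.2083))-e*(.035+.066); print(p); to(*p,.305,-78.2,s)
```

```text
[ 0.69155189  0.24103561 -2.15201464] 0.03983612692690228
[0.4633545 0.1094311]
offset [ -8.03 -35.79  -0.06] turn 74.3 | from [ 0.5193 -0.2531  0.3046] yaw -3.9 q6 1.62 t 21.5
```

Emit:
send_rows:
  motion:
    - {"offset": [0,-3,0],"turn": 8}
    - {"offset": [0,-7,0],"turn": 16}
    - {"offset": [0,-11,0],"turn": 24}
    - {"offset": [-1,-15,0],"turn": 32}
    - {"offset": [-2,-19,0],"turn": 40}
    - {"offset": [-4,-23,0],"turn": 48}
    - {"offset": [-5,-27,0],"turn": 56}
    - {"offset": [-6,-30,0],"turn": 64}

```text
t: 22.3
eef_pos: [0.4788, 0.0503, 0.3018]
ee_rot: [3.14, 0.0, -1.175]
force: [0.8, -0.4, -1.2]
width: 0.0396
```

Run:
```python
from h import *
to(.4633,.1094,.217,-78.2)
```

```text
offset [-6.05 -0.87  8.48] turn 10.9 | from [0.4788 0.0503 0.3018] yaw -67.3 q6 -0.12 t 22.3
```

Emit:
send_rows:
  motion:
    - {"offset": [-3,-0.4,0],"turn": 6}
    - {"offset": [-6,-0.9,1],"turn": 10.4}
    - {"offset": [-6,-0.9,3],"turn": 10.4}
    - {"offset": [-6,-0.9,5],"turn": 10.4}
    - {"offset": [-6,-0.9,7],"turn": 10.4}
    - {"offset": [-6,-0.9,8.4],"turn": 10.4}
    - {"offset": [-6,-0.9,8.4],"turn": 10.4}
    - {"offset": [-6,-0.9,8.4],"turn": 10.4}

```text
t: 23.1
eef_pos: [0.4645, 0.1073, 0.2185]
ee_rot: [3.14, -0.001, -1.351]
force: [-0.3, -0.3, -1.4]
width: 0.0395
```

Run:
```python
from h import *
to(.4633,.1094,.197,-78.2)
f=snap('top'); comps(f,(.38,.54),(.08,.205),(.022,.055),mn=20)
g=snap('scene'); comps(g,(.38,.54),(.08,.205),(.022,.055),mn=20)
cv2.imwrite('pics/i2.png',np.hstack([cv2.resize(f['frame'][150:250,215:320],None,fx=4,fy=4),cv2.resize(g['frame'][165:265,340:440],None,fx=3.6,fy=4)]))
```

```text
offset [-0.23  0.06  2.15] turn 0.8 | from [0.4645 0.1073 0.2185] yaw -77.4 q6 -0.42 t 23.1
23 z 0.0446 c 435.0 194.2 size [16.9 37.7] ang 43.2 bbox [0.416 0.179] [0.45  0.205]
```

View pics/i2.png

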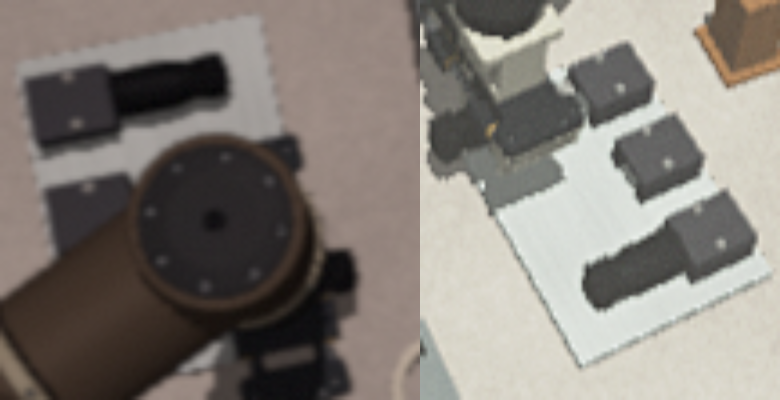

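First casting is flush with its block. Second is on axis per TCP; lowering and inserting.

Emit:
send_rows:
  motion:
    - {"offset": [0,0.05,0.7],"turn": 0.8}
    - {"offset": [0,0.05,1.4],"turn": 0.8}
    - {"offset": [0,0.05,2.0],"turn": 0.8}
    - {"offset": [0,0.05,2.1],"turn": 0.8}
    - {"offset": [-0.8,0.05,2.1],"turn": 0.8}
    - {"offset": [-1.6,0.05,2.1],"turn": 0.8}
    - {"offset": [-2.4,0.05,2.1],"turn": 0.8}

```text
t: 23.9
eef_pos: [0.459, 0.1317, 0.1983]
ee_rot: [-3.141, 0.0, -1.365]
force: [0.2, -0.2, -2.4]
width: 0.0397
```

Run:
```python
from h import *
s=get_state(); print(s['force'],s['moment'],s['width']); to(.4427+.2045*.035,.2083-.9789*.035,.1965,-78.2)
f=snap('top'); cv2.imwrite('pics/x.png',f['frame']); comps(f,(.38,.54),(.08,.205),(.022,.055),mn=10)
```

```text
[ 0.20017492 -0.1857393  -2.39465316] [ 0.11991669 -0.02915096  0.02107152] 0.039706248357461886
offset [-4.33  0.03  0.18] turn 0.0 | from [0.459  0.1317 0.1983] yaw -78.2 q6 -0.49 t 23.9
65 z 0.048 c 465.4 91.1 size [18.3 35.3] ang 82.9 bbox [0.449 0.083] [0.483 0.102]
```

Emit:
send_rows:
  motion:
    - {"offset": [-0.8,0,0.1],"turn": 0}
    - {"offset": [-1.6,0,0.1],"turn": 0}
    - {"offset": [-2.4,0,0.1],"turn": 0}
    - {"offset": [-3.1,0,0.1],"turn": 0}
    - {"offset": [-3.6,0,0.1],"turn": 0}
    - {"offset": [-3.9,0,0.1],"turn": 0}
    - {"offset": [-4.1,0,0.1],"turn": 0}

```text
t: 24.65
eef_pos: [0.4505, 0.1712, 0.197]
ee_rot: [3.141, -0.0, -1.364]
force: [-0.1, -0.2, -3.0]
width: 0.0394
```

Emit:
send_rows:
  motion:
    - {"offset": [-0.2,0,0],"turn": 0}
    - {"offset": [-0.3,0,0],"turn": 0}
    - {"offset": [-0.4,0,0],"turn": 0}
    - {"offset": [-0.4,0,0],"turn": 0}

```text
t: 25.05
eef_pos: [0.4498, 0.1746, 0.1971]
ee_rot: [3.141, -0.0, -1.365]
force: [0.9, -2.1, -1.1]
width: 0.0396
```

Emit:
send_rows:
  motion:
    - {"offset": [-0.2,0,0],"turn": 0}
    - {"offset": [-0.4,0,0],"turn": 0}
    - {"offset": [-0.6,0,0],"turn": 0}
    - {"offset": [-0.6,0,0],"turn": 0}

```text
t: 25.45
eef_pos: [0.4493, 0.1763, 0.1971]
ee_rot: [3.138, -0.008, -1.365]
force: [22.6, -36.6, 2.9]
width: 0.04
```

Emit:
send_rows:
  motion:
    - {"offset": [0.4,0,0.1],"turn": 0}
    - {"offset": [0.4,0,0.2],"turn": 0}
    - {"offset": [0.4,0,0.2],"turn": 0}

```text
t: 25.75
eef_pos: [0.4493, 0.1751, 0.1949]
ee_rot: [3.14, -0.003, -1.365]
force: [6.5, -12.3, -0.4]
width: 0.0398
```

Emit:
send_rows:
  motion:
    - {"offset": [0,0,0],"turn": 0}
    - {"offset": [0,0,0],"turn": 0}
    - {"offset": [0,0,0],"turn": 0}
    - {"offset": [0,0,-1],"turn": 0}
    - {"offset": [0,0,-4],"turn": 0}
    - {"offset": [0,0,-8],"turn": 0}
    - {"offset": [0,0,-12],"turn": 0}
    - {"offset": [0,0,-17],"turn": 0}
  hand: 0.3

```text
t: 26.55
eef_pos: [0.4486, 0.1765, 0.3667]
ee_rot: [3.14, -0.0, -1.364]
force: [1.5, 0.8, -0.9]
width: 0.057
```

Run:
```python
from h import *
f=snap('wrist'); comps(f,(.38,.54),(.08,.4),(.03,.055)); comps(f,(.38,.54),(.3,.45),(.085,.15))
to(.4115,.388,.36,-78)
e=np.array([-.2045,.9789])
print(np.array((.4427,.2083))-.093*e)
```

```text
6183 z 0.0434 c 445.7 195.1 size [ 52.  159.1] ang 11.9 bbox [0.405 0.116] [0.476 0.278]
1405 z 0.0402 c 520.9 254.6 size [48.5 59.5] ang 11.6 bbox [0.497 0.221] [0.54  0.289]
401 z 0.038 c 414.5 364.9 size [49.9  3.3] ang 7.4 bbox [0.39  0.361] [0.439 0.369]
offset [-21.39  -0.49   1.67] turn -0.1 | from [0.4508 0.1776 0.376 ] yaw -78.1 q6 -0.58 t 26.6
[0.4617185 0.1172623]
```

Block plus casting measures 159 mm = 66+93, so the second is home. Now the pointer.

Emit:
send_rows:
  motion:
    - {"offset": [-5,-0.4,-2],"turn": 0}
    - {"offset": [-10,-0.5,-3],"turn": 0}
    - {"offset": [-14,-0.5,-3],"turn": 0}
    - {"offset": [-18,-0.5,-3],"turn": -3}
    - {"offset": [-22,-0.5,-3],"turn": -8}
    - {"offset": [-25,-0.5,-3],"turn": -8}
    - {"offset": [-26,-0.5,-3],"turn": -8}
    - {"offset": [-26,-0.5,-3],"turn": -8}

```text
t: 27.4
eef_pos: [0.4005, 0.4335, 0.3952]
ee_rot: [3.141, -0.0, -1.223]
force: [0.2, -0.6, -0.6]
width: 0.0568
```

Run:
```python
from h import *
f=snap('wrist'); cv2.imwrite('pics/w7.png',cv2.resize(f['frame'][60:300,200:480],None,fx=2.5,fy=2.5,interpolation=cv2.INTER_CUBIC)); comps(f,(.36,.48),(.33,.45),(.141,.15)); comps(f,(.36,.48),(.33,.45),(.086,.094)); 
to(.4115,.388,.36,-70)
g=snap('top'); comps(g,(.36,.48),(.33,.45),(.141,.15),mn=10); comps(g,(.36,.48),(.33,.45),(.086,.094))
comps(g,(.57,.70),(.1,.32),(.03,.055))
```

```text
1074 z 0.1453 c 411.3 389.3 size [23.5 23.6] ang 19.4 bbox [0.397 0.375] [0.426 0.404]
1957 z 0.0905 c 411.4 389.7 size [50.1 50.4] ang 7.3 bbox [0.384 0.362] [0.439 0.417]
offset [4.55 0.49 3.52] turn -0.1 | from [0.4007 0.4324 0.3952] yaw -70.1 q6 -0.81 t 27.4
64 z 0.1452 c 411.0 389.2 size [23.3 25.8] ang 19.6 bbox [0.399 0.374] [0.425 0.403]
147 z 0.0901 c 410.9 389.1 size [49.7 50.7] ang 6.6 bbox [0.386 0.362] [0.436 0.416]
698 z 0.0423 c 616.1 231.5 size [ 54.5 159.5] ang 10.9 bbox [0.576 0.153] [0.646 0.314]
```

View pics/w7.png

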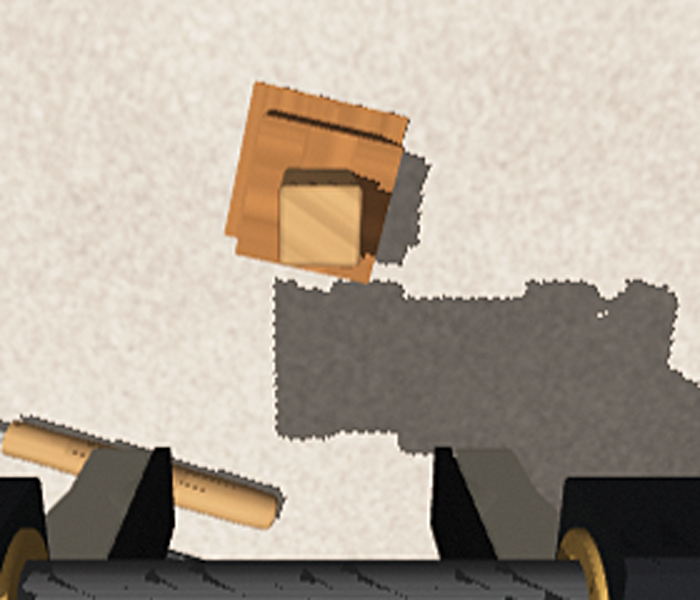

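Head seen squarely at crop (320,225); both castings measured home (159.5 mm). Gripping the head.

Emit:
send_rows:
  motion:
    - {"offset": [2.5,0.3,1],"turn": 0.4}
    - {"offset": [4.4,0.5,3],"turn": 0.4}
    - {"offset": [4.4,0.5,5],"turn": 0.4}
    - {"offset": [4.4,0.5,7],"turn": 0.4}
    - {"offset": [4.4,0.5,9],"turn": 0.4}
    - {"offset": [4.4,0.5,10.5],"turn": 0.4}
    - {"offset": [4.4,0.5,11.4],"turn": 0.4}
    - {"offset": [4.4,0.5,11.6],"turn": 0.4}

```text
t: 28.3
eef_pos: [0.4114, 0.3882, 0.2786]
ee_rot: [3.141, -0.001, -1.233]
force: [-0.2, -0.6, -0.2]
width: 0.0569
```

Emit:
send_rows:
  motion:
    - {"offset": [0,0,0],"turn": 0}
    - {"offset": [0,0,0],"turn": 0}
    - {"offset": [0,0,0],"turn": 0}
    - {"offset": [0,0,0],"turn": 0}
    - {"offset": [0,0,0],"turn": 0}
    - {"offset": [0,0,0],"turn": 0}
  hand: -1
  squeeze: 30

```text
t: 28.9
eef_pos: [0.4112, 0.3894, 0.2794]
ee_rot: [-3.141, 0.0, -1.232]
force: [-1.3, 0.7, 3.3]
width: 0.024
```

Emit:
send_rows:
  motion:
    - {"offset": [0,0,-1.5],"turn": 0}
    - {"offset": [0,0,-3],"turn": 0}
    - {"offset": [0,0,-4.5],"turn": 0}
    - {"offset": [0,0,-6],"turn": 0}
    - {"offset": [0,0,-7.5],"turn": 0}
    - {"offset": [0,0,-9],"turn": 0}
    - {"offset": [0,0,-10.5],"turn": 0}
    - {"offset": [0,0,-11],"turn": 0}

```text
t: 29.7
eef_pos: [0.4114, 0.3895, 0.3905]
ee_rot: [-3.14, 0.001, -1.232]
force: [0.2, -0.2, -1.1]
width: 0.0239
```

Run:
```python
from h import *
s=get_state(); print(s['force'],s['width'],s['q'].round(2)); to(.60,.10,.40,-70.5)
g=snap('top'); comps(g,(.62,.78),(-.11,.03),(.066,.075)); P=cloud(g)
m=(P[...,2]>.02)&(P[...,2]<.06)&(P[...,0]>.68)&(P[...,0]<.75)&(P[...,1]>-.07)&(P[...,1]<-.01); v,u=np.where(m); print(u.min(),u.max(),v.min(),v.max(),m.sum(),P[m].mean(0))
for u,v in((329,137),(339,137),(329,147),(339,147)): print(px(g,u,v,.07).round(4))
cv2.imwrite('pics/well.png',cv2.resize(g['frame'][118:168,310:360],None,fx=12,fy=12,interpolation=cv2.INTER_CUBIC))
```

```text
[ 0.18963999 -0.24876786 -1.1490858 ] 0.023865848923500747 [ 1.1   0.19 -0.25  0.   -1.12 -0.76]
offset [33.57 -8.16 -0.98] turn -0.1 | from [0.4114 0.3895 0.3905] yaw -70.6 q6 -0.76 t 29.7
952 z 0.0703 c 708.1 -40.6 size [111.6 100.1] ang 9.5 bbox [ 0.647 -0.098] [0.769 0.016]
330 336 139 144 35 [ 0.71395628 -0.04168577  0.04401298]
[ 0.722  -0.0277  0.07  ]
[ 0.722  -0.0586  0.07  ]
[ 0.6905 -0.0277  0.07  ]
[ 0.6905 -0.0585  0.07  ]
```

View pics/well.png

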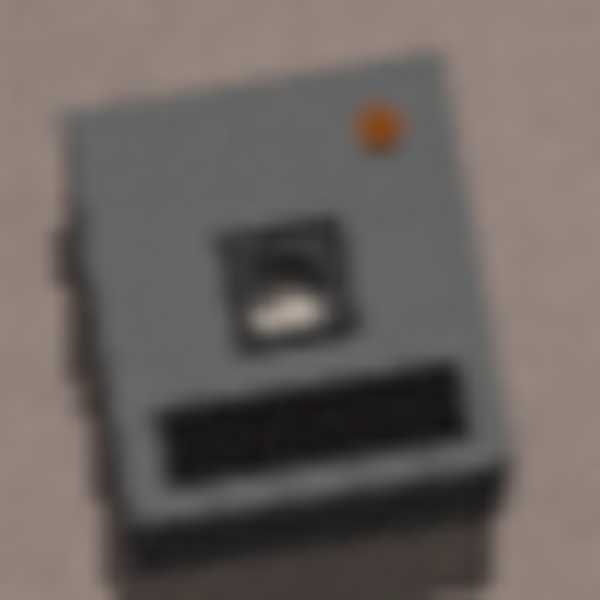

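Well centre at crop (289,283) → pixel (333.6,141.1).

Run:
```python
from h import *
g=load('top'); w=px(g,333.6,141.1,.07); print(w.round(4)); to(w[0],w[1],.39,-70.5)
```

```text
[ 0.7091 -0.0419  0.07  ]
offset [ 5.058e+01 -1.373e+01  1.000e-02] turn -0.1 | from [0.4114 0.3895 0.3905] yaw -70.6 q6 -0.76 t 29.8
```

Emit:
send_rows:
  motion:
    - {"offset": [4,-1,0],"turn": 0}
    - {"offset": [8.5,-2.3,0],"turn": 0}
    - {"offset": [13,-3.5,0],"turn": 0}
    - {"offset": [17.5,-4.7,0],"turn": 0}
    - {"offset": [22,-6,0],"turn": 0}
    - {"offset": [26.5,-7.2,0],"turn": 0}
    - {"offset": [31,-8.4,0],"turn": 0}
    - {"offset": [35,-9.5,0],"turn": 0}

```text
t: 30.55
eef_pos: [0.6179, 0.0887, 0.3879]
ee_rot: [3.14, 0.0, -1.233]
force: [0.8, 0.6, -1.2]
width: 0.0242
```

Run:
```python
from h import *
to(.709,-.0417,.385,-70.5)
```

```text
offset [15.32 -4.26  0.29] turn -0.1 | from [0.6179 0.0887 0.3879] yaw -70.6 q6 -0.12 t 30.6
```

Emit:
send_rows:
  motion:
    - {"offset": [4,-1,0.3],"turn": 0}
    - {"offset": [8,-2.2,0.3],"turn": 0}
    - {"offset": [12,-3.3,0.3],"turn": 0}
    - {"offset": [14.5,-4.2,0.3],"turn": 0}
    - {"offset": [15.3,-4.3,0.3],"turn": 0}
    - {"offset": [15.3,-4.3,0.3],"turn": 0}
    - {"offset": [15.3,-4.3,0.3],"turn": 0}
    - {"offset": [15.3,-4.3,0.3],"turn": 0}

```text
t: 31.35
eef_pos: [0.7081, -0.0382, 0.3861]
ee_rot: [3.142, 0.0, -1.231]
force: [-0.2, 0.1, -0.7]
width: 0.0238
```

Run:
```python
from h import *
to(.709,-.0417,.340,-70.5)
f=snap('wrist'); cv2.imwrite('pics/w8.png',cv2.resize(f['frame'][170:400,230:420],None,fx=2.6,fy=2.6,interpolation=cv2.INTER_CUBIC))
print(proj(f,[.709,-.0417,.07]), proj(f,get_state()['eef_pos']-[0,0,.2614]))
g=snap('scene'); cv2.imwrite('pics/s8.png',cv2.resize(g['frame'][180:310,270:420],None,fx=4,fy=4,interpolation=cv2.INTER_CUBIC))
print(proj(g,[.709,-.0417,.07]), proj(g,get_state()['eef_pos']-[0,0,.2614]))
```

```text
offset [0.36 0.03 4.61] turn -0.0 | from [ 0.7081 -0.0382  0.3861] yaw -70.5 q6 0.12 t 31.4
[321.59315953 182.36074356] [321.3755229  204.56393413]
[333.28649719 265.18273613] [334.3681326  255.67623191]
```

View pics/s8.png

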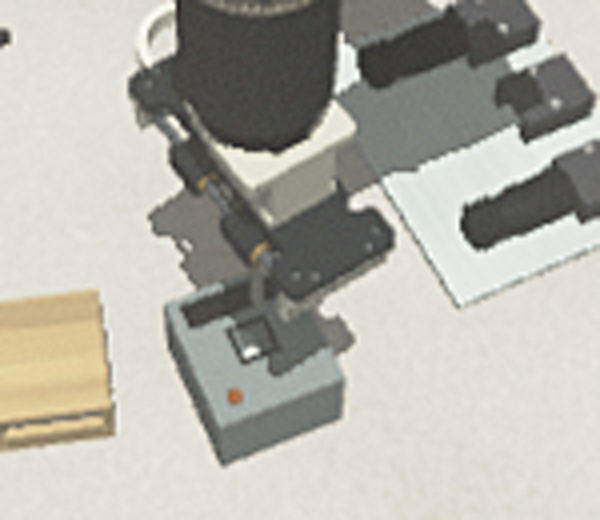

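Well at (333,265) in the scene view matches the projection; shaft tip right beside it. Aligning and descending.

Emit:
send_rows:
  motion:
    - {"offset": [0.35,0,1.5],"turn": 0}
    - {"offset": [0.35,0,3],"turn": 0}
    - {"offset": [0.35,0,4],"turn": 0}
    - {"offset": [0.35,0,4.5],"turn": 0}
    - {"offset": [0.35,0,4.5],"turn": 0}
    - {"offset": [0.35,0,4.5],"turn": 0}

```text
t: 32.05
eef_pos: [0.71, -0.0427, 0.3412]
ee_rot: [-3.141, -0.0, -1.232]
force: [0.0, 0.3, 0.4]
width: 0.0238
```

Run:
```python
from h import *
to(.709,-.0417,.3055,-70.5)
```

```text
offset [-0.12  0.06  3.57] turn -0.1 | from [ 0.71   -0.0427  0.3412] yaw -70.6 q6 0.13 t 32.0
```

Emit:
send_rows:
  motion:
    - {"offset": [-0.1,0,1],"turn": 0}
    - {"offset": [-0.1,0,2],"turn": 0}
    - {"offset": [-0.1,0,2.8],"turn": 0}
    - {"offset": [-0.1,0,3.3],"turn": 0}
    - {"offset": [-0.1,0,3.6],"turn": 0}
    - {"offset": [-0.1,0,3.8],"turn": 0}

```text
t: 32.65
eef_pos: [0.7094, -0.0417, 0.3028]
ee_rot: [3.141, -0.0, -1.232]
force: [-1.4, 0.1, 1.3]
width: 0.0242
```

Emit:
send_rows:
  motion:
    - {"offset": [0,0,0.2],"turn": 0}
    - {"offset": [0,0,0.4],"turn": 0}
    - {"offset": [0,0,0.5],"turn": 0}
    - {"offset": [0,0,0.5],"turn": 0}

```text
t: 33.05
eef_pos: [0.7094, -0.0417, 0.2993]
ee_rot: [-3.141, -0.001, -1.232]
force: [-3.1, -0.3, 5.8]
width: 0.0237
```

Emit:
send_rows:
  motion:
    - {"offset": [0,0,0.1],"turn": 0}
    - {"offset": [0,0,0.2],"turn": 0}
    - {"offset": [0,0,0.2],"turn": 0}

```text
t: 33.35
eef_pos: [0.7094, -0.0418, 0.2991]
ee_rot: [-3.14, -0.001, -1.231]
force: [-6.3, 1.0, 14.9]
width: 0.024
```

Emit:
send_rows:
  motion:
    - {"offset": [0,0,0],"turn": 0}
    - {"offset": [0,0,-1],"turn": 0}
    - {"offset": [0,0,-2.5],"turn": 0}
    - {"offset": [0,0,-4],"turn": 0}
    - {"offset": [0,0,-6],"turn": 0}
    - {"offset": [0,0,-8],"turn": 0}
    - {"offset": [0,0,-9.2],"turn": 0}
    - {"offset": [0,0,-9.5],"turn": 0}

```text
t: 34.15
eef_pos: [0.7097, -0.0417, 0.3934]
ee_rot: [-3.138, -0.001, -1.232]
force: [-0.1, -0.6, -0.9]
width: 0.0237
```

Run:
```python
from h import *
to(.4113,.3893,.393,-70.5)
```

```text
offset [-5.056e+01  1.382e+01 -4.000e-02] turn -0.1 | from [ 0.7097 -0.0417  0.3934] yaw -70.6 q6 0.12 t 34.1
```

Button bottomed out (TCP stopped, force 15 N). Returning the pointer.

Emit:
send_rows:
  motion:
    - {"offset": [-4,1,0],"turn": 0}
    - {"offset": [-8.5,2.3,0],"turn": 0}
    - {"offset": [-13,3.5,0],"turn": 0}
    - {"offset": [-17.5,4.7,0],"turn": 0}
    - {"offset": [-22,6,0],"turn": 0}
    - {"offset": [-26.5,7.2,0],"turn": 0}
    - {"offset": [-31,8.4,0],"turn": 0}
    - {"offset": [-35,9.5,0],"turn": 0}

```text
t: 34.95
eef_pos: [0.5019, 0.2583, 0.3905]
ee_rot: [3.141, 0.0, -1.232]
force: [0.8, 1.2, -1.4]
width: 0.0236
```

Emit:
send_rows:
  motion:
    - {"offset": [-4,1,0],"turn": 0}
    - {"offset": [-8,2.2,0],"turn": 0}
    - {"offset": [-11.5,3.2,0],"turn": 0}
    - {"offset": [-14,3.9,0],"turn": 0}
    - {"offset": [-15,4.2,0],"turn": 0}
    - {"offset": [-15.5,4.3,0],"turn": 0}
    - {"offset": [-15.5,4.3,0],"turn": 0}
    - {"offset": [-15.5,4.3,0],"turn": 0}

```text
t: 35.75
eef_pos: [0.4119, 0.3881, 0.3909]
ee_rot: [3.141, -0.0, -1.233]
force: [-0.8, 0.0, -0.6]
width: 0.0237
```

Run:
```python
from h import *
to(.4113,.3893,.360,-70.5)
f=snap('scene'); cv2.imwrite('pics/s9.png',cv2.resize(f['frame'][120:200,390:490],None,fx=6,fy=6,interpolation=cv2.INTER_CUBIC))
p=get_state()['eef_pos'];print(proj(f,p-[0,0,.2614]),proj(f,p-[0,0,.19]),proj(f,[.4113,.3893,.09]))
```

```text
offset [-0.14  0.01  3.09] turn -0.1 | from [0.4119 0.3881 0.3909] yaw -70.6 q6 -0.76 t 35.8
[435.87619158 153.27867011] [440.12241572 138.29342304] [433.95247953 160.85344197]
```

View pics/s9.png

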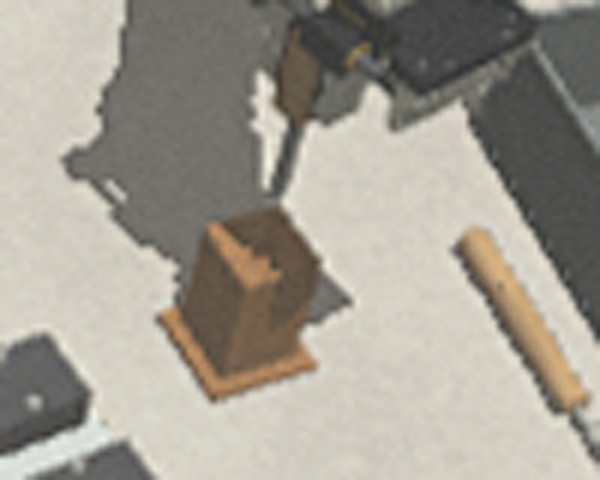

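Pointer is straight; tip at (436,152) as predicted, above the stand top (434,161). Lowering.

Emit:
send_rows:
  motion:
    - {"offset": [-0.1,0,1],"turn": 0}
    - {"offset": [-0.1,0,2],"turn": 0}
    - {"offset": [-0.1,0,3],"turn": 0}
    - {"offset": [-0.1,0,4],"turn": 0}
    - {"offset": [-0.1,0,4.5],"turn": 0}
    - {"offset": [-0.1,0,5],"turn": 0}

```text
t: 36.4
eef_pos: [0.4111, 0.3897, 0.3403]
ee_rot: [3.141, -0.001, -1.232]
force: [-0.3, -0.4, -0.6]
width: 0.0236
```

Emit:
send_rows:
  motion:
    - {"offset": [0,0,1],"turn": 0}
    - {"offset": [0,0,2],"turn": 0}
    - {"offset": [0,0,3],"turn": 0}
    - {"offset": [0,0,4],"turn": 0}
    - {"offset": [0,0,5],"turn": 0}
    - {"offset": [0,0,5.7],"turn": 0}
    - {"offset": [0,0,6.0],"turn": 0}
    - {"offset": [0,0,6.0],"turn": 0}

```text
t: 37.2
eef_pos: [0.4111, 0.3897, 0.2806]
ee_rot: [3.141, -0.001, -1.232]
force: [0.0, 0.1, -1.1]
width: 0.0237
```

Slightly above seat; lower 1.5 mm and release.

Emit:
send_rows:
  motion:
    - {"offset": [0,0,0.1],"turn": 0}
    - {"offset": [0,0,0.15],"turn": 0}
    - {"offset": [0,0,0.15],"turn": 0}

```text
t: 37.5
eef_pos: [0.4112, 0.3898, 0.2799]
ee_rot: [-3.141, 0.0, -1.232]
force: [-0.6, -0.2, -0.7]
width: 0.0241
```

Emit:
send_rows:
  motion:
    - {"offset": [0,0,0],"turn": 0}
    - {"offset": [0,0,0],"turn": 0}
    - {"offset": [0,0,0],"turn": 0}
    - {"offset": [0,0,0],"turn": 0}
    - {"offset": [0,0,-2],"turn": 0}
    - {"offset": [0,0,-5],"turn": 0}
    - {"offset": [0,0,-9],"turn": 0}
    - {"offset": [-4,0,-11],"turn": 0}
  hand: 0.3

```text
t: 38.3
eef_pos: [0.3988, 0.4256, 0.3936]
ee_rot: [-3.139, 0.002, -1.235]
force: [0.6, 1.1, 0.3]
width: 0.0569
```

Emit:
send_rows:
  motion:
    - {"offset": [0,0,-2],"turn": 0}
    - {"offset": [0,0,-2],"turn": 0}
    - {"offset": [0,0,-2],"turn": 0}

```text
t: 38.6
eef_pos: [0.3976, 0.4274, 0.4096]
ee_rot: [-3.141, 0.001, -1.232]
force: [0.1, -0.3, -0.4]
width: 0.057
```

Run:
```python
from h import *
f=snap('wrist'); comps(f,(.36,.48),(.33,.45),(.138,.16)); comps(f,(.36,.48),(.33,.45),(.086,.094))
g=snap('top'); comps(g,(.39,.7),(.1,.32),(.03,.055)); comps(g,(.4,.63),(-.4,-.1),(.009,.045))
cv2.imwrite('pics/end.png',g['frame'])
a=cv2.imread('pics/top0.png'); d=cv2.absdiff(a,g['frame']).max(2)
```

```text
949 z 0.1453 c 412.1 389.7 size [23.6 23.4] ang 18.9 bbox [0.398 0.375] [0.426 0.404]
1776 z 0.0906 c 411.4 389.7 size [50.2 50.2] ang 7.3 bbox [0.384 0.362] [0.439 0.417]
698 z 0.0424 c 617.3 231.7 size [ 53.  159.5] ang 12.1 bbox [0.576 0.153] [0.646 0.314]
368 z 0.0398 c 521.4 258.8 size [52.  67.7] ang 11.9 bbox [0.49  0.221] [0.552 0.295]
712 z 0.0426 c 445.1 195.2 size [ 52.2 159. ] ang 12.2 bbox [0.405 0.117] [0.474 0.276]
```

View pics/end.png

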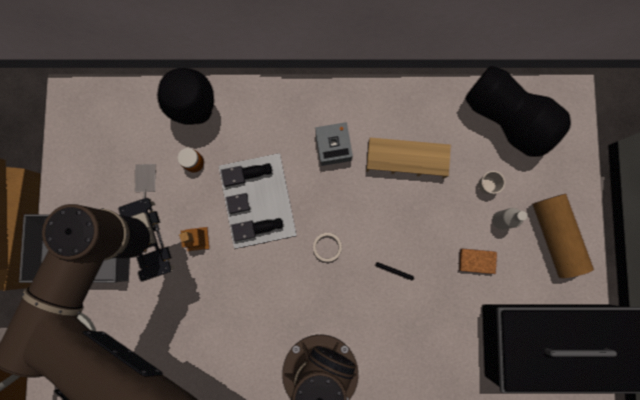

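Both castings sit in sockets at (248,173) and (258,229), the rack is empty, the pointer is seated at (193,238), and the other things are where they were.

```bash
python3 -c "
from station import *
print(job_done())"
```

```text
the job is handed in; nothing more can be done
None
```

The job is handed in. The rack held two castings. I dragged each one out by its tang, let go of it on the bench, regripped it by the forearm and pushed it into an outer socket of the jig until it stopped. I then pressed the start button with the pointer and put the pointer back in its stand. It took about 39 s of robot time.

**Last checks:**
- **Castings:** block plus casting measures 159.5 mm and 159.0 mm, against 159.1 mm expected, so both shoulders are at the blocks. The rack is empty.
- **Button:** at about 6 mm of travel it hit a hard stop, and the force rose to 15 N.
- **Pointer:** it stands upright with its head top at 145.3 mm, the same as at the start.
- **Other things:** they look unmoved in the top view, but the gripper hid part of the spatula.

**What did not go perfectly:**
- **Second push:** it peaked at about 43 N at the wrist. That load went through the held casting, not the gripper body.
- **Second tang:** the arm hid it just before insertion, so I lined it up by tool position alone. It went in freely.

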